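# Close and pin the bush plate of a sloping drill jig

### The job

Get the drill jig ready for drilling: swing its bush plate fully shut over the wooden workpiece until it stops in the fork, then take the red-knobbed locking pin from the drill block and push it through the fork and the plate's eye until its head sits fully home. Let go of everything, and do not knock over the water bottle.

Things in the scene. Friction and masses are not known exactly. Their poses are not given: they have to be found in the camera images.
- bed: Grey painted bed of the drill jig, 150x210 mm; the jig stands fast on the table. Origin: middle of the bed's upper face; x up the slope (away from the robot, turned up to 50 deg left), y left, z square to the face, which rises 25 deg towards +x, so z leans 25 deg from vertical. A pine offcut 18 mm high sits in a nest in the middle. Heights over the face: fork 40 mm, pivot bolt 36, finger post 66.
- fork_mouth (a point): Centre of the hole at the top face of the dark steel fork (40x40 mm, at bed x 0, y -75 mm). Axes as the bed's: the pin goes in along -z. 12.5 mm hole, 40 mm deep in all: upper ear (bed z 40 to 32 mm), gap for the plate, lower block (20 to 0). The fork is open up the slope (+x); a 10 mm web on its -x side is the plate's stop.
- plate_pivot (a point): Pivot of the bush plate: on its axis, at the bed's face (bed x 0, y +75 mm). Axes as the bed's; the plate swings about this z axis.
- bush_plate (a joint): Swing of the steel bush plate, rad. 0: shut, lying along the bed's -y from the pivot, end at its stop in the fork, eye in line with the fork's holes. Grows to 1.35 as it swings up the slope (counterclockwise from above). Plate 30 mm wide, 8 mm thick, underside 22 mm over the bed, brass bush in its middle, 12.5 mm eye 150 mm from the pivot. Stiff (0.16 N m): stays where left.
- plate_post (a point): Middle of the round black finger post on the bush plate, 104 mm from the pivot: 16 mm in diameter, from 36 to 66 mm over the bed, on an 8 mm stem; this point is 52 mm over the bed. Moves with the plate. At plate angle a it is at bed x = 104 sin a, y = 75 - 104 cos a (mm).
- lock_pin: Loose pin, 70 g: steel shank 10 mm thick, 38 mm long with a 6 mm tapered nose; collar 18 mm wide, 4 mm high; 12 mm neck; round red knob 22 mm in diameter, 12 to 39 mm above the origin. Origin: on the axis at the collar's underside; z towards the knob. Starts upright in the drill block, collar on its top. Home in the fork, its origin is at fork_mouth.
- pin_block: Wooden drill block 130x48 mm, 46 mm high, fixed. Origin: centre of its underside, x along its length. The pin stands in a 13 mm upright hole at x = -45 mm; three drills stand at x = 12, 30 and 49 mm, up to 39 mm above the block's top.
- water_bottle: Loose clear water bottle with a green-blue cap, standing upright, 60 mm in diameter, 214 mm high, beyond and to the left of the jig. Origin: centre of its underside. It must stay standing.

How it is judged (in metres and radians):
On the way, in this order (a step that is already met when the one before it is completed fails the run):
1. the bush plate is swung fully shut (value of joint bush_plate below 0.02 rad), for 0.2 s.
2. the pin is through fork and plate, its head home on the fork (distance between lock_pin and fork_mouth below 0.004 m and angle between the z axis of lock_pin and the z axis of bed, either way round below 0.09 rad), for 0.2 s.
At the end, for the whole second after the job is handed in: The bush plate is shut (within 0.02 rad of its stop); the pin passes through upper ear, plate eye and lower block with the underside of its collar within 4 mm of the hole's mouth and its axis within 0.09 rad of the hole's; it is at rest and released; the water bottle stands (all of step 2 and value of joint bush_plate below 0.02 rad and linear speed of lock_pin below 0.02 m/s and angle between water_bottle's own z axis and vertical below 0.3 rad); the robot touches nothing.
It fails at once if the water bottle is knocked over (angle between water_bottle's own z axis and vertical above 0.5 rad).
It also fails if it takes over 51 s, if anything falls off the work surface, if the arm or the gripper's body presses on something with over 40 N, if the wrist force passes 120 N, or if a joint passes its speed limit or range.

### The arm

A 6-joint arm with a two-finger parallel gripper is mounted at the origin on a cart in front of the work surface, level with it; the furniture and walls round the work are solid. World frame = base frame: x ahead of the robot, y to its left, z up, the work surface at z = 0. Lengths are in mm, angles in degrees, forces in N, time in s.
With the tool pointing down it reaches from about 375 to 900 mm from the base axis. Payload 3.1 kg.
Tool frame: the origin (TCP) lies between the finger pads; the fingertips stand 25 mm ahead of it and the grasp point (between the pads) lies 6 mm ahead of it; z points along the fingers, y is the line along which they close (so a half turn about z gives the same grasp; the last joint's range is limited). The gripper opens to 85 mm and grips with 20 to 120 N. Pads are 22 mm wide; open, the fingers measure 114 mm over their backs; the gripper's body (76 mm by 85 mm) begins 54 mm behind the grasp point. The pads swing forward as they close: fully open they stand 13 mm farther back than shut.
Start: joints at [-74.169, 30.224, 82.088, -0, 67.689, -10.227], TCP at [274.57, -561.434, 256.31] pointing down, gripper open.
Joint ranges: [-176.69, 176.69], [-43.24, 126.21], [12.49, 139.97], [-82, 262], [0, 151.66], [-163.58, 163.58]. Speed limits (degrees/s): [159.86, 159.86, 180, 180, 180, 180].

### API

Orientations are given as a 3x3 rotation matrix whose columns are the frame's x, y, z axes.
In Python, from bench import env, snapshot, masks_of, mark_of gives the robot as it stands.
- The arm moves only by the tool play_rows, never from a script. Its argument "moves" is a list of rows, each a list of 2 entries, a list of its own where there are three numbers: the shift along the tool's x, y, z in m, then the turn, a rotation vector about the tool's x, y, z in degrees. A call has 1 to 5 rows; each row shifts and turns the commanded pose from where the row before left it, along the tool's axes as they then stand; what a row does not reach is not made up. A row lasts 1/12 s, in which the tool goes at most 41.7 mm and 7.16 degrees, less where a joint would pass 70% of its speed; a pose out of reach is approached as far as the arm can. A call is refused whole if a number of a shift passes 0.0417 or a number of a turn 7.16, either way. A call with a gripper value outside its range is refused whole. "hand" is the opening, from -1 (shut) to 1 (fully open), set as the call begins (left out, the last holds). The fingers move at their own pace and stop on an object; "force" is the grip in N (left out, the last holds). Time passes only in rows, so rows that do not move let the fingers close. It gives the time, the measured TCP pose, the force, the opening and the grip force at its end, in the units of the state.
- env.get_obs(): the state, without advancing time (a new reading comes with each control period).
- snapshot(name): name is "side" or "top"; returns a dict with "frame" (384x512x3 uint8, red, green, blue), "depth" (384x512 float32, mm along the optical axis (not along the pixel's ray), 0 where there is no reading), "mtx" (3x3 intrinsics, pixels), "R" (3x3) and "t" (3): a world point X has camera coordinates R X + t. Camera axes: x right, y down, z forward; pixel columns grow to the right and rows downward; lengths in mm; the calibration is good to about 2 mm. A picture is of the moment at which its call begins.
- env.finish_job(): hands the job in; it is judged then, once.
Trained networks look in the newest picture that a camera, given by its name, has taken for a name from the list of things; names that differ only in an ending like _2 or _b are one class to them, and where a whole thing is asked for, a point or a joint stands for the part that bears it (a point fixed in the world has none). Each returns a list of dicts, best first, with "conf" (0 to 1); they miss things now and then, are a little off and sometimes report something else, mostly with a low value. They report only what shows in the picture. A call takes as long as a camera call.
- masks_of(camera, name): "region" (384x512 bool, what is visible of it).
- mark_of(camera, name): "location" ([x, y, z] in mm, in the coordinates of the camera as it stood for that picture, good to about 4 mm: a listed point, or the origin of a listed thing).
The state is a dict: "time": time; "q": joint angles; "joint_velocities": joint speeds; "effort": joint torques, N m; "eef_pos": TCP position; "ee_rot": TCP orientation; "force": force on the tool from outside, world axes, zero at the start; "wrist_torque": the same for the moment, N m; "grip_width": opening from 0.0 (shut) to 1.0 (fully open); "grip_force": force on a finger pad.
Only numpy, scipy, OpenCV 4.12 (cv2) and the standard library are available. Lean on these libraries where they do the work, as an engineer would, in place of code of your own. Each camera call takes 0.05 s, during which the arm holds its last target. There are 200 camera calls.

## Working session

There is one attempt and no reset: what is moved stays moved. The work goes in short steps, Python scripts to look and compute and a tool call to move; the robot and the scene stay as the last step left them, time stands still between calls to the robot, and variables do not carry over. Pictures are saved under pics/ and viewed, at most 10 in all, crops included, and the job is handed in when it is done.

Besides the shell and the picture viewer there is one more tool, called after "Emit:" as name(argument=value, ...), one argument or row to a line, values as JSON. play_rows: Moves the arm, as the interface text tells. Its arguments: {"type":"object","properties":{"moves":{"type":"array"},"hand":{"type":"number"},"force":{"type":"number"}},"required":["moves"]}

```bash
ls; mkdir -p pics; cat > h.py <<'E'
import numpy as np, cv2
from bench import env, snapshot, masks_of, mark_of
def w(s,p): return s['R'].T@(np.array(p)-s['t'])
E
python3 - <<'E'
from h import *
np.set_printoptions(precision=1,suppress=True)
for c in ('side','top'):
    s=snapshot(c); cv2.imwrite(f'pics/{c}0.png',s['frame'][...,::-1])
    print(c,'cam at',-s['R'].T@s['t'])
    for n in ['bed','fork_mouth','plate_pivot','plate_post','lock_pin','pin_block','water_bottle']:
        for m in mark_of(c,n)[:2]: 
            p=np.array(m['location']); u=s['mtx']@p; print(n,round(m['conf'],2),w(s,p),u[:2]/u[2])
print(env.get_obs())
E
```

```text
pics
side cam at [1040.  -432.   564.5]
bed 0.81 [599.7  20.1  54.4] [210.9 234.8]
bed 0.59 [663.5 -20.8  88.9] [221.5 244.5]
fork_mouth 0.67 [661.9 -19.5  87.7] [221.3 244.3]
plate_pivot 0.61 [528.1  51.2  56.5] [194.7 214.4]
plate_post 0.96 [606.1  79.4 142.5] [229.3 185.2]
lock_pin 0.46 [517.5 332.7  45.8] [264.5 163.3]
pin_block 0.91 [564.6 338.2  -3.6] [280.5 183.5]
water_bottle 0.94 [719.1 315.4  -0.8] [329.6 205.3]
top cam at [525.5 169.2 983.9]
bed 0.69 [718.1 312.3   1.8] [169.5 150.1]
bed 0.64 [600.7  18.2  59.1] [319.7 201.7]
fork_mouth 0.9 [664.4 -17.7  95.2] [340.6 165.5]
fork_mouth 0.31 [519.2 330.6  47.5] [157.1 248.7]
plate_pivot 0.91 [531.9  47.4  56.7] [305.6 238.1]
plate_post 0.8 [607.1  76.7 149. ] [294.2 194.4]
lock_pin 0.51 [522.1 330.2  49.3] [157.1 247.2]
pin_block 0.69 [557.6 336.5   1.1] [158.  229.2]
water_bottle 0.64 [722.8 315.1   3.6] [168.  147.7]
{'time': 0.8, 'q': array([-74.2,  30.2,  82.1,  -0. ,  67.7, -10.2]), 'joint_velocities': array([ 0.1, -0. ,  0.2, -0. , -0.1,  0.1]), 'effort': array([ -0. , -44.2, -17.8,  -0. ,   0. ,  -0. ]), 'eef_pos': array([ 274.6, -561.5,  256.4]), 'ee_rot': array([[ 0.9,  0.4, -0. ],
       [ 0.4, -0.9, -0. ],
       [-0. ,  0. , -1. ]]), 'force': array([0.7, 0.6, 0.3]), 'wrist_torque': array([-0.,  0.,  0.]), 'grip_force': 0.0, 'grip_width': 0.994373909189945}
```

```bash
cd pics; python3 -c "
import cv2,numpy as np
cv2.imwrite('b0.png',cv2.resize(np.vstack([cv2.imread('side0.png'),cv2.imread('top0.png')]),(400,600)))"
```

```text
(no output)
```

View pics/side0.png

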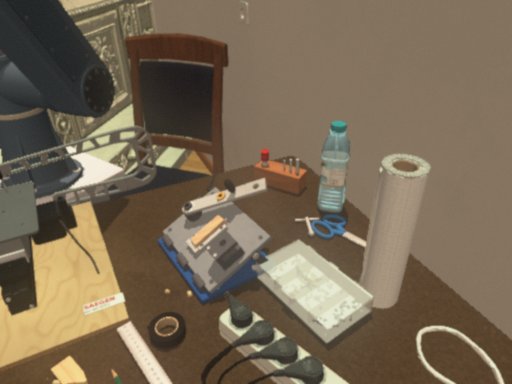

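View pics/top0.png

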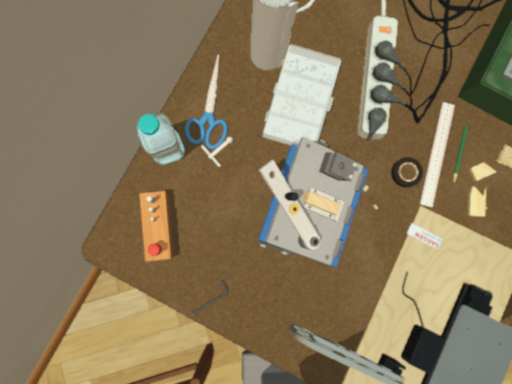

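The side view shows the jig near (215,240), with the plate swung open up the slope and its post near (229,185). The pin is at (264,155) in the block and the bottle is at (335,170). The top view shows the fork at (338,165), the pivot at (314,241), the red knob at (154,249) and the bottle cap at (149,124). Next I'll fit the jig pose from the depth images.

```bash
cat >> h.py <<'E'
def cloud(s,mask):
    v,u=np.nonzero(mask&(s['depth']>0)); d=s['depth'][v,u]
    P=np.linalg.inv(s['mtx'])@np.vstack([u*d,v*d,d]); return (s['R'].T@(P-s['t'][:,None])).T,u,v
def plane(P,tol=2.5,it=500,ok=lambda n:True):
    r=np.random.default_rng(0); best=None
    for _ in range(it):
        a,b,c=P[r.choice(len(P),3,False)]; n=np.cross(b-a,c-a); n/=np.linalg.norm(n)+1e-9
        if n[2]<0:n=-n
        if not ok(n): continue
        i=abs((P-a)@n)<tol
        if best is None or i.sum()>best.sum(): best=i
    c=P[best].mean(0); n=np.linalg.svd(P[best]-c)[2][2]; n*=np.sign(n[2]); return n,c,best
E
python3 - <<'E'
from h import *
np.set_printoptions(precision=2,suppress=True)
for c in ('top','side'):
    s=snapshot(c); print(c,s['mtx'][0],)
    M={n:[(m['conf'],m['region']) for m in masks_of(c,n)] for n in ['bed','plate_post','lock_pin','pin_block','bush_plate']}
    for n in M: print(n,[(round(a,2),b.sum(),np.argwhere(b).mean(0)[::-1]) for a,b in M[n]])
    P,u,v=cloud(s,M['bed'][0][1]); 
    n,cc,b=plane(P,ok=lambda n:.85<n[2]<.95); print('bed n',n,'tilt',np.degrees(np.arccos(n[2])),'yaw',np.degrees(np.arctan2(-n[1],-n[0])),cc,b.mean(),len(P))
    h=(P-cc)@n; print(np.histogram(h,np.arange(-40,90,5)))
    np.savez(f'{c}.npz',P=P,u=u,v=v,n=n,cc=cc)
    for nm in ['pin_block','lock_pin','bush_plate','plate_post']:
        if M[nm]:
            Q,_,_=cloud(s,M[nm][0][1]); print(nm,np.percentile(Q,[2,50,98],axis=0).round(0).tolist())
f=[cv2.resize(snapshot(c)['frame'][y:y+150,x:x+150,::-1],(400,400),interpolation=cv2.INTER_CUBIC) for c,x,y in(('top',235,125),('side',145,160))]
cv2.imwrite('pics/z1.png',np.hstack(f))
E
```

```text
top [485.98   0.   257.29]
bed [(0.58, np.int64(7893), array([311.37, 199.99]))]
plate_post [(0.71, np.int64(1525), array([289.2 , 203.47]))]
lock_pin [(0.48, np.int64(137), array([154.31, 249.4 ]))]
pin_block [(0.65, np.int64(1861), array([156.76, 224.2 ]))]
bush_plate [(0.57, np.int64(1764), array([290.48, 204.44]))]
bed n [-0.15 -0.39  0.91] tilt 24.97514417187203 yaw 68.74511935901391 [597.55  30.78  62.11] 0.5102404274265361 7861
(array([   2,    0,    4,    2,    0,    7,   74, 2293, 2248,  242,  306,
        462,  133,  651,  732,  361,  209,   12,   11,   14,   32,   29,
          0,    0,    0]), array([-40, -35, -30, -25, -20, -15, -10,  -5,   0,   5,  10,  15,  20,
        25,  30,  35,  40,  45,  50,  55,  60,  65,  70,  75,  80,  85]))
pin_block [[501.0, 307.0, 3.0], [566.0, 330.0, 47.0], [626.0, 359.0, 80.0]]
lock_pin [[508.0, 320.0, 64.0], [519.0, 329.0, 86.0], [528.0, 341.0, 89.0]]
bush_plate [[519.0, 26.0, 2.0], [593.0, 81.0, 115.0], [667.0, 129.0, 155.0]]
plate_post [[519.0, 33.0, 7.0], [597.0, 85.0, 119.0], [663.0, 128.0, 154.0]]
side [401.59   0.   252.52]
bed [(0.92, np.int64(6486), array([218.09, 232.71])), (0.72, np.int64(2209), array([333.94, 168.12])), (0.7, np.int64(1154), array([224.51, 195.73])), (0.18, np.int64(1308), array([281.46, 174.83]))]
plate_post []
lock_pin []
pin_block []
bush_plate [(0.9, np.int64(1103), array([224.61, 196.05]))]
bed n [-0.15 -0.39  0.91] tilt 24.97843389070609 yaw 69.1690101018394 [616.    14.39  56.13] 0.5339730691843367 6461
(array([   0,    0,    0,    0,    1,   18,   95, 1818, 1812,  219,  282,
        440,  174,  525,  438,  315,  226,   15,   16,   15,   20,   20,
          0,    0,    0]), array([-40, -35, -30, -25, -20, -15, -10,  -5,   0,   5,  10,  15,  20,
        25,  30,  35,  40,  45,  50,  55,  60,  65,  70,  75,  80,  85]))
bush_plate [[521.0, 28.0, 79.0], [596.0, 75.0, 114.0], [662.0, 125.0, 147.0]]
```

View pics/z1.png

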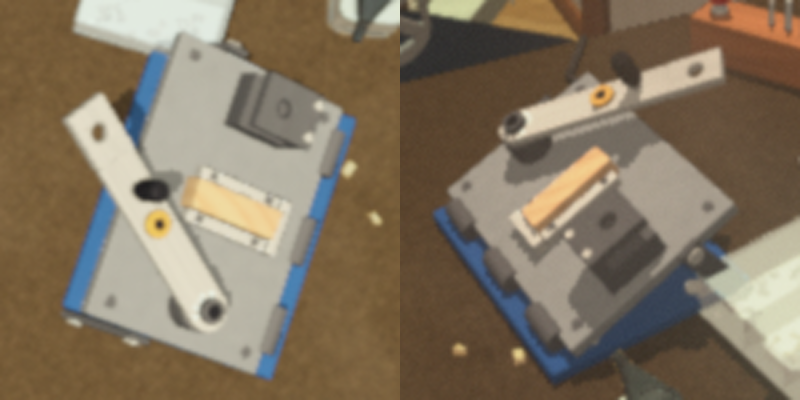

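The zoomed views (top on the left, side on the right) show these features in crop pixels:

| Feature | Top crop | Side crop |
|---|---|---|
| Fork hole | (285,108) | (616,220) |
| Pivot bolt | (212,309) | (513,123) |
| Plate eye | (98,131) | (697,69) |
| Bush | (158,224) | (602,95) |

I'll fit the jig model to them.

```bash
cat > fit.py <<'E'
from h import *
from scipy.optimize import least_squares
np.set_printoptions(precision=2,suppress=True)
S={c:snapshot(c) for c in('top','side')}
off={'top':(235,125),'side':(145-150,160)}
k=400/150.
obs={'top':[(285,108),(212,309),(98,131),(158,224)],'side':[(616,220),(513,123),(697,69),(602,95)]}
obs={c:np.array([[(x+.5)/k-.5+off[c][0],(y+.5)/k-.5+off[c][1]] for x,y in obs[c]]) for c in obs}
def Rb(yaw,t=np.radians(25)):
    c,s=np.cos(yaw),np.sin(yaw); Z=np.array([[c,-s,0],[s,c,0],[0,0,1]])
    return Z@np.array([[np.cos(t),0,-np.sin(t)],[0,1,0],[np.sin(t),0,np.cos(t)]])
def pts(a):
    f=lambda r,z:[r*np.sin(a),75-r*np.cos(a),z]
    return np.array([[0,-75,40],[0,75,36],f(150,30),f(75,30.5)])
def proj(s,X): 
    p=(s['mtx']@(s['R']@X.T+s['t'][:,None])).T; return p[:,:2]/p[:,2:]
def res(p,cams=('top','side')):
    X=pts(p[4])@Rb(p[3]).T+p[:3]
    return np.concatenate([(proj(S[c],X)-obs[c]).ravel() for c in cams])
if __name__=='__main__':
    P0=[600,20,57,1.2,.9]
    for cams in (('top','side'),('top',),('side',)):
        r=least_squares(res,P0,args=(cams,)); p=r.x
        R=Rb(p[3]); print(cams,p,np.degrees(p[3:]),'res',r.fun.reshape(-1,2).tolist() if len(cams)>1 else r.cost)
        print(' fork',R@[0,-75,40]+p[:3],'pivot',R@[0,75,0]+p[:3],'post',R@[104*np.sin(p[4]),75-104*np.cos(p[4]),52]+p[:3])
        if len(cams)>1:
            np.save('bed.npy',p)
            for c in cams:
                d=np.load(c+'.npz'); print('plane offset',c,(d['cc']-p[:3])@R[:,2])
    for c in S:
        hsv=cv2.cvtColor(S[c]['frame'],cv2.COLOR_RGB2HSV)
        m=((hsv[...,0]<6)|(hsv[...,0]>174))&(hsv[...,1]>150)&(hsv[...,2]>90)
        g=np.zeros_like(m); x,y=((154,249) if c=='top' else (264,155)); g[y-15:y+15,x-15:x+15]=1; m&=g
        q=np.argwhere(m).mean(0)[::-1]; print(c,'red',m.sum(),q)
        S[c]['ray']=S[c]['R'].T@np.linalg.inv(S[c]['mtx'])@[*q,1]; S[c]['o']=-S[c]['R'].T@S[c]['t']
    A=[];b=[]
    for s in S.values():
        d=s['ray']/np.linalg.norm(s['ray']); M=np.eye(3)-np.outer(d,d); A.append(M); b.append(M@s['o'])
    x=np.linalg.lstsq(np.vstack(A),np.concatenate(b),rcond=None); print('knob centre',x[0],x[1])
E
python3 fit.py
```

```text
('top', 'side') [602.25  23.59  57.5    1.23   0.97] [70.24 55.68] res [[-1.1763835233718396, -1.024436921636692], [0.8568833681376873, 0.10797455939791689], [0.14870080416227438, 0.3590225168944414], [-0.8494489288191289, -0.653957668210154], [-1.6900335680815886, 0.03756387845555764], [-0.05234293608873486, -0.7890429268459229], [-0.48299350177558154, -0.08366128099459047], [0.7195541301123285, 0.8804927014854798]]
 fork [667.12 -17.67  93.76] pivot [531.67  48.95  57.5 ] post [605.74  81.7  140.93]
plane offset top 1.9889654112456334
plane offset side 0.4479183034437577
('top',) [601.67  22.39  55.29   1.2    0.98] [68.96 56.42] res 0.8774303729846736
 fork [665.59 -20.32  91.55] pivot [531.67  49.33  55.29] post [605.66  81.45 139.04]
('side',) [605.44  21.79  59.84   1.25   0.97] [71.64 55.33] res 0.9236541661524806
 fork [671.3  -17.87  96.09] pivot [534.25  45.41  59.84] post [607.9   79.49 143.11]
top red 108 [154.15 249.13]
side red 73 [264.45 154.27]
knob centre [518.59 331.4   73.51] [0.02]
```

```bash
cat >> h.py <<'E'
from scipy.spatial.transform import Rotation as Ro
def plan(p,R,n=None,r=4):
    o=env.get_obs(); P=o['eef_pos'].astype(float); Q=o['ee_rot'].astype(float); Q=Ro.from_matrix(Q)
    w_=(Q.inv()*Ro.from_matrix(R)).as_rotvec(degrees=True)
    if n is None: n=int(max(np.ceil(np.linalg.norm(w_)/7.1),np.ceil(np.linalg.norm(p-P)/41),1))
    st=Ro.from_rotvec(w_/n,degrees=True)
    for i in range(n):
        d=Q.inv().apply((p-P)/n)/1000; print([[*d.round(r).tolist()],(w_/n).round(2).tolist()]); Q=Q*st
E
cat > bedfit.py <<'E'
from fit import *
YAW=np.radians(69)
def f(p):
    X=[p[0],p[1],p[2],YAW,p[3]]; r=np.array(res(X)).reshape(-1,2); r=r[[0,1,2,4,5,6]].ravel()
    n=Rb(YAW)[:,2]
    return np.concatenate([r,[((np.load(c+'.npz')['cc']-np.array(p[:3]))@n)/2 for c in('top','side')]])
r=least_squares(f,[602,22,57,.97]); print(r.x,np.degrees(r.x[3]),r.fun)
np.save('bed.npy',[*r.x[:3],YAW,r.x[3]]); p=r.x; R=Rb(YAW)
print(' fork',R@[0,-75,40]+p[:3],'post',R@[104*np.sin(p[3]),75-104*np.cos(p[3]),52]+p[:3])
E
cat > geo.py <<'E'
from fit import Rb
from h import *
b=np.load('bed.npy'); B=Rb(b[3]); n=B[:,2]
RT=np.column_stack([np.cross(B[:,0],-n),B[:,0],-n])   # tool on the slope, y=bed x
y=np.array([np.cos(b[3]),np.sin(b[3]),0]); RV=np.column_stack([np.cross(y,[0,0,-1]),y,[0,0,-1]])
def bed(*v): return B@np.array(v)+b[:3]
def tobed(P): return B.T@(np.array(P)-b[:3])
def post(a,z=56): return bed(104*np.sin(a),75-104*np.cos(a),z)
E
python3 bedfit.py; python3 - <<'E'
from geo import *
a=b[4]; print('pre'); plan(post(a)+n*76,RT)
E
```

```text
[602.71  23.43  57.62   0.99] 56.43726314826588 [-0.32 -0.81  0.05 -0.26 -0.09 -0.38 -2.43  0.37  0.69 -1.07  0.14 -0.25
  0.98  0.1 ]
 fork [666.67 -19.23  93.87] post [606.64  82.51 141.37]
pre
[[0.0293, -0.0216, 0.0022], [-0.66, 1.52, -6.86]]
[[0.0316, -0.0179, 0.0028], [-0.66, 1.52, -6.86]]
[[0.0334, -0.0141, 0.0035], [-0.66, 1.52, -6.86]]
[[0.0348, -0.01, 0.0043], [-0.66, 1.52, -6.86]]
[[0.0356, -0.0059, 0.0051], [-0.66, 1.52, -6.86]]
[[0.0359, -0.0016, 0.006], [-0.66, 1.52, -6.86]]
[[0.0357, 0.0026, 0.007], [-0.66, 1.52, -6.86]]
[[0.0349, 0.0067, 0.008], [-0.66, 1.52, -6.86]]
[[0.0336, 0.0107, 0.009], [-0.66, 1.52, -6.86]]
[[0.0319, 0.0145, 0.01], [-0.66, 1.52, -6.86]]
[[0.0296, 0.0181, 0.011], [-0.66, 1.52, -6.86]]
[[0.027, 0.0214, 0.012], [-0.66, 1.52, -6.86]]
[[0.0239, 0.0243, 0.0129], [-0.66, 1.52, -6.86]]
[[0.0205, 0.0268, 0.0138], [-0.66, 1.52, -6.86]]
[[0.0168, 0.0289, 0.0146], [-0.66, 1.52, -6.86]]
[[0.0128, 0.0305, 0.0154], [-0.66, 1.52, -6.86]]
[[0.0087, 0.0316, 0.016], [-0.66, 1.52, -6.86]]
[[0.0044, 0.0322, 0.0165], [-0.66, 1.52, -6.86]]
[[0.0001, 0.0322, 0.017], [-0.66, 1.52, -6.86]]
```

Emit:
play_rows(
  moves=[
    [[0.029, -0.022, 0.002], [-0.66, 1.52, -6.86]],
    [[0.032, -0.018, 0.003], [-0.66, 1.52, -6.86]],
    [[0.033, -0.014, 0.003], [-0.66, 1.52, -6.86]],
    [[0.035, -0.01, 0.004], [-0.66, 1.52, -6.86]],
    [[0.036, -0.006, 0.005], [-0.66, 1.52, -6.86]],
  ],
  hand=0.06,
)

```text
time: 2.22
eef_pos: [359.1, -398.1, 246.2]
ee_rot: [[0.482, 0.866, 0.135], [0.87, -0.491, 0.048], [0.108, 0.094, -0.99]]
force: [-0.3, 0.4, -0.1]
grip_width: 0.529
grip_force: 0.0
```

Emit:
play_rows(
  moves=[
    [[0.036, -0.002, 0.006], [-0.66, 1.52, -6.86]],
    [[0.036, 0.003, 0.007], [-0.66, 1.52, -6.86]],
    [[0.035, 0.007, 0.008], [-0.66, 1.52, -6.86]],
    [[0.034, 0.011, 0.009], [-0.66, 1.52, -6.86]],
    [[0.032, 0.014, 0.01], [-0.66, 1.52, -6.86]],
  ],
)

```text
time: 2.63
eef_pos: [443.9, -236.0, 235.2]
ee_rot: [[-0.11, 0.97, 0.215], [0.984, 0.076, 0.163], [0.142, 0.23, -0.963]]
force: [0.4, -0.7, 0.7]
grip_width: 0.528
grip_force: 0.0
```

Emit:
play_rows(
  moves=[
    [[0.03, 0.018, 0.011], [-0.66, 1.52, -6.86]],
    [[0.027, 0.021, 0.012], [-0.66, 1.52, -6.86]],
    [[0.024, 0.024, 0.013], [-0.66, 1.52, -6.86]],
    [[0.02, 0.027, 0.014], [-0.66, 1.52, -6.86]],
    [[0.017, 0.029, 0.015], [-0.66, 1.52, -6.86]],
  ],
)

```text
time: 3.05
eef_pos: [527.9, -74.5, 223.2]
ee_rot: [[-0.662, 0.719, 0.213], [0.744, 0.596, 0.301], [0.09, 0.358, -0.93]]
force: [0.6, -0.9, -0.1]
grip_width: 0.53
grip_force: 0.0
```

```bash
python3 - <<'E'
from geo import *
a=b[4]; print(env.get_obs()); plan(post(a)+n*76,RT)
E
```

```text
{'time': 3.15, 'q': array([-31.11,  24.82, 103.56,  27.31,  53.47, -88.67]), 'joint_velocities': array([-3.91, -0.63,  0.53, -3.45, -1.27,  3.11]), 'effort': array([  1.15, -35.1 , -13.66,   1.3 ,   0.33,  -0.26]), 'eef_pos': array([528.07, -72.07, 222.75]), 'ee_rot': array([[-0.66,  0.72,  0.21],
       [ 0.74,  0.6 ,  0.3 ],
       [ 0.09,  0.36, -0.93]]), 'force': array([-0.76, -0.49, -0.33]), 'wrist_torque': array([-0.18,  0.08,  0.01]), 'grip_force': 0.0, 'grip_width': 0.5319589613184625}
[[0.0116, 0.0295, 0.0149], [-0.65, 1.46, -6.78]]
[[0.0077, 0.0305, 0.0155], [-0.65, 1.46, -6.78]]
[[0.0037, 0.031, 0.016], [-0.65, 1.46, -6.78]]
[[-0.0004, 0.031, 0.0164], [-0.65, 1.46, -6.78]]
```

Emit:
play_rows(
  moves=[
    [[0.012, 0.03, 0.015], [-0.65, 1.46, -6.78]],
    [[0.008, 0.03, 0.0155], [-0.65, 1.46, -6.78]],
    [[0.004, 0.031, 0.016], [-0.65, 1.46, -6.78]],
    [[0, 0.031, 0.016], [-0.65, 1.46, -6.78]],
    [[0, 0, 0], [0, 0, 0]],
  ],
)

```text
time: 3.57
eef_pos: [595.6, 50.7, 214.3]
ee_rot: [[-0.933, 0.325, 0.154], [0.359, 0.846, 0.393], [-0.003, 0.423, -0.906]]
force: [-0.3, -0.3, -0.3]
grip_width: 0.528
grip_force: 0.0
```

```bash
python3 - <<'E'
s=open('fit.py').read(); i=s.index('def Rb'); j=s.index('def pts')
g=open('geo.py').read().replace('from fit import Rb\nfrom h import *\n','from h import *\nnp.set_printoptions(precision=2,suppress=True)\n'+s[i:j]); open('geo.py','w').write(g)
E
python3 - <<'E'
from geo import *
o=env.get_obs(); a=b[4]; print(o['time'],o['q'],o['eef_pos'],tobed(o['eef_pos']),tobed(post(a)))
plan(post(a)+n*6,RT)
F=[]
for c in('top','side'):
    s=snapshot(c); p=s['R']@post(a)+s['t']; u=s['mtx']@p; u=u[:2]/u[2]; x,y=int(u[0]),int(u[1])
    f=s['frame'][y-60:y+60,x-60:x+60,::-1]; F.append(cv2.resize(f,(400,400),interpolation=cv2.INTER_CUBIC)); print(c,x,y)
cv2.imwrite('pics/z2.png',np.hstack(F))
E
```

```text
3.5667 [ -17.31   30.13   95.8    30.49   56.2  -103.99] [595.6   50.67 214.26] [ 86.94  16.4  132.29] [86.66 17.5  56.  ]
[[0.0007, -0.0001, 0.0351], [0.0, 0.09, 0.0]]
[[0.0006, -0.0001, 0.0351], [0.0, 0.09, 0.0]]
top 291 195
side 229 183
```

View pics/z2.png

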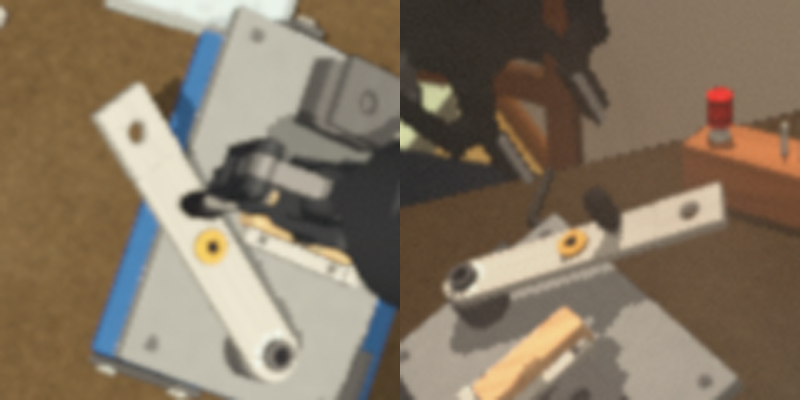

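The gripper's fingers straddle the line to the post: top crop post at (197,205), side crop post at (602,208), fingers above it at (515,165) and (590,95). I'll descend and grip.

Emit:
play_rows(
  moves=[
    [[0.0004, 0, 0.024], [0, 0, 0]],
    [[0.0004, 0, 0.024], [0, 0, 0]],
    [[0.0003, 0, 0.022], [0, 0, 0]],
    [[0, 0, 0], [0, 0, 0]],
  ],
)

```text
time: 4.0
eef_pos: [600.6, 75.0, 147.6]
ee_rot: [[-0.93, 0.335, 0.148], [0.367, 0.844, 0.392], [0.007, 0.419, -0.908]]
force: [-0.8, -0.2, -0.0]
grip_width: 0.531
grip_force: 0.0
```

Emit:
play_rows(
  moves=[
    [[0, 0, 0], [0, 0, 0]],
    [[0, 0, 0], [0, 0, 0]],
    [[0, 0, 0], [0, 0, 0]],
    [[0, 0, 0], [0, 0, 0]],
    [[0, 0, 0], [0, 0, 0]],
  ],
  hand=-1,
  force=25,
)

```text
time: 4.42
eef_pos: [605.4, 74.4, 152.8]
ee_rot: [[-0.93, 0.331, 0.16], [0.368, 0.844, 0.391], [-0.006, 0.423, -0.906]]
force: [3.7, 2.6, -1.2]
grip_width: 0.173
grip_force: 26.5
```

```bash
python3 - <<'E'
from geo import *
o=env.get_obs(); P=tobed(o['eef_pos']); print(o['time'],P,o['force'],o['wrist_torque'],o['grip_width'],o['grip_force'])
print(np.degrees(np.arctan2(P[0],75-P[1])),np.hypot(P[0],75-P[1]))
# arc from measured position, r=104, in tool frame (tool x=-?bed y, y=bed x)
print(RT.T@B)
a0=b[4]; N=12; A=a0*(1-np.arange(N+1)/N)
Q=np.c_[104*np.sin(A),75-104*np.cos(A)]; d=np.diff(Q,axis=0); print((np.c_[-d[:,1],d[:,0]]/1000).round(4).tolist())
E
```

```text
4.4167 [84.2  15.74 65.74] [ 3.7   2.58 -1.19] [ 0.08 -0.37 -0.24] 0.1730943883611174 26.47817968892923
54.86371457307636 102.96634423775554
[[-0.  1. -0.]
 [ 1.  0. -0.]
 [ 0. -0. -1.]]
[[0.0069, -0.005], [0.0065, -0.0056], [0.006, -0.0061], [0.0055, -0.0065], [0.0049, -0.007], [0.0043, -0.0073], [0.0037, -0.0077], [0.0031, -0.008], [0.0024, -0.0082], [0.0017, -0.0084], [0.001, -0.0085], [0.0004, -0.0085]]
```

Emit:
play_rows(
  moves=[
    [[-0.007, -0.005, 0], [0, 0, 0]],
    [[-0.0065, -0.0055, 0], [0, 0, 0]],
    [[-0.006, -0.006, 0], [0, 0, 0]],
    [[-0.0055, -0.0065, 0], [0, 0, 0]],
    [[-0.005, -0.007, 0], [0, 0, 0]],
  ],
)

```text
time: 4.83
eef_pos: [624.5, 39.0, 140.6]
ee_rot: [[-0.929, 0.332, 0.162], [0.369, 0.842, 0.393], [-0.006, 0.425, -0.905]]
force: [8.3, 7.2, -1.5]
grip_width: 0.172
grip_force: 26.4
```

Emit:
play_rows(
  moves=[
    [[-0.0043, -0.0073, 0], [0, 0, 0]],
    [[-0.0037, -0.0077, 0], [0, 0, 0]],
    [[-0.003, -0.008, 0], [0, 0, 0]],
    [[-0.0024, -0.0082, 0], [0, 0, 0]],
    [[0, 0, 0], [0, 0, 0]],
  ],
)

```text
time: 5.25
eef_pos: [626.7, 5.1, 126.4]
ee_rot: [[-0.929, 0.333, 0.163], [0.371, 0.843, 0.389], [-0.008, 0.422, -0.907]]
force: [6.6, 1.1, -5.2]
grip_width: 0.171
grip_force: 26.3
```

```bash
python3 - <<'E'
from geo import *
o=env.get_obs(); P=tobed(o['eef_pos']); print(o['time'],P,B.T@o['force'],o['wrist_torque'],o['grip_width'],o['grip_force'])
print(np.degrees(np.arctan2(P[0],75-P[1])),np.hypot(P[0],75-P[1]),RT.T@o['ee_rot'])
E
```

```text
5.25 [ 21.32 -28.97  65.94] [ 0.84 -5.76 -6.14] [-0.23 -0.69 -0.61] 0.17058404602434077 26.286199905243848
11.586212360061836 106.1303091540276 [[ 1.   -0.01 -0.01]
 [ 0.01  1.   -0.  ]
 [ 0.01  0.    1.  ]]
```

Emit:
play_rows(
  moves=[
    [[-0.0015, -0.007, 0], [0, 0, 0]],
    [[-0.0008, -0.007, 0], [0, 0, 0]],
    [[-0.0003, -0.0045, 0], [0, 0, 0]],
    [[0, 0, 0], [0, 0, 0]],
    [[0, 0, 0], [0, 0, 0]],
  ],
)

```text
time: 5.67
eef_pos: [622.2, -11.1, 118.7]
ee_rot: [[-0.929, 0.332, 0.161], [0.369, 0.844, 0.388], [-0.007, 0.421, -0.907]]
force: [5.8, -1.0, -3.8]
grip_width: 0.169
grip_force: 25.2
```

```bash
cat > st.py <<'E'
from geo import *
o=env.get_obs(); P=tobed(o['eef_pos']); print(o['time'],P,'F',B.T@o['force'],o['wrist_torque'],o['grip_width'],o['grip_force'])
E
python3 st.py
```

```text
5.6667 [  2.94 -30.59  66.  ] F [-0.53 -5.78 -3.9 ] [-0.3  -0.56 -0.54] 0.16851628169596725 25.244271435658447
```

Continue in small steps until the stop shows as force along bed x.

Emit:
play_rows(
  moves=[
    [[0, -0.0015, 0], [0, 0, 0]],
    [[0, -0.0015, 0], [0, 0, 0]],
    [[0, 0, 0], [0, 0, 0]],
  ],
)

```text
time: 5.92
eef_pos: [621.5, -12.9, 117.7]
ee_rot: [[-0.929, 0.332, 0.162], [0.369, 0.844, 0.39], [-0.007, 0.422, -0.907]]
force: [6.0, 1.4, -1.5]
grip_width: 0.17
grip_force: 25.1
```

Emit:
play_rows(
  moves=[
    [[0, -0.001, 0], [0, 0, 0]],
    [[0, -0.001, 0], [0, 0, 0]],
    [[0, 0, 0], [0, 0, 0]],
  ],
)

```text
time: 6.17
eef_pos: [620.9, -14.2, 117.1]
ee_rot: [[-0.929, 0.332, 0.162], [0.369, 0.843, 0.39], [-0.007, 0.422, -0.906]]
force: [6.4, 2.1, -1.9]
grip_width: 0.172
grip_force: 25.1
```

```bash
python3 st.py
```

```text
6.1667 [ -0.74 -30.47  66.02] F [ 3.1  -5.22 -3.54] [ 0.17 -0.73 -0.51] 0.17216890664233409 25.06464683683589
```

Emit:
play_rows(
  moves=[
    [[-0.001, -0.001, 0], [0, 0, 0]],
    [[0, -0.001, 0], [0, 0, 0]],
    [[0, 0, 0], [0, 0, 0]],
  ],
)

```text
time: 6.42
eef_pos: [620.9, -14.3, 117.0]
ee_rot: [[-0.93, 0.332, 0.161], [0.369, 0.842, 0.394], [-0.004, 0.426, -0.905]]
force: [6.6, 7.6, 1.8]
grip_width: 0.175
grip_force: 25.3
```

Emit:
play_rows(
  moves=[
    [[-0.001, -0.001, 0], [0, 0, 0]],
    [[0, -0.001, 0], [0, 0, 0]],
    [[0, 0, 0], [0, 0, 0]],
  ],
)

```text
time: 6.67
eef_pos: [620.9, -14.5, 117.0]
ee_rot: [[-0.93, 0.332, 0.16], [0.368, 0.84, 0.398], [-0.002, 0.429, -0.903]]
force: [6.6, 11.1, 5.0]
grip_width: 0.174
grip_force: 25.7
```

```bash
python3 st.py; python3 - <<'E'
from geo import *
F=[]
for c in('top','side'):
    s=snapshot(c); p=s['R']@bed(0,-75,40)+s['t']; u=s['mtx']@p; u=u[:2]/u[2]; x,y=int(u[0]),int(u[1])
    f=s['frame'][y-50:y+50,x-50:x+50,::-1]; F.append(cv2.resize(f,(400,400),interpolation=cv2.INTER_CUBIC)); print(c,u)
cv2.imwrite('pics/z3.png',np.hstack(F))
E
```

```text
6.6667 [ -1.08 -30.61  65.97] F [13.67 -2.19 -0.83] [ 1.83 -0.97 -0.42] 0.1744182438060151 25.681436867962475
top [341.24 164.37]
side [223.25 242.55]
```

View pics/z3.png

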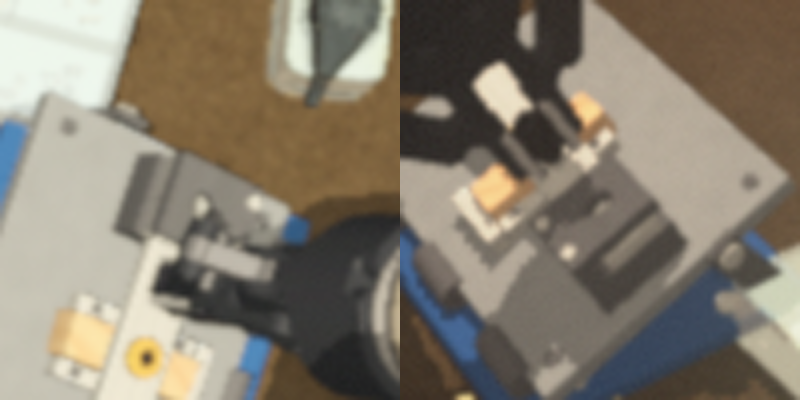

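The plate is shut. In the top crop it enters the fork at (160,240), and in the side crop its end sits in the fork at (590,200). The force is 14 N against the stop. I'll release, retract and turn upright on the way to the pin.

Emit:
play_rows(
  moves=[
    [[0, 0.001, 0], [0, 0, 0]],
    [[0, 0, 0], [0, 0, 0]],
    [[0, 0, 0], [0, 0, 0]],
    [[0, 0, 0], [0, 0, 0]],
  ],
  hand=0.06,
)

```text
time: 7.1
eef_pos: [618.6, -17.0, 114.1]
ee_rot: [[-0.931, 0.331, 0.154], [0.365, 0.845, 0.391], [-0.001, 0.42, -0.907]]
force: [-0.4, 0.4, -0.3]
grip_width: 0.533
grip_force: 0.0
```

Emit:
play_rows(
  moves=[
    [[0, 0, -0.02], [0, 0, 0]],
    [[0, 0, -0.03], [0, 0, 0]],
    [[0, 0, -0.03], [0, 0, 0]],
    [[0, 0, -0.02], [0, 0, 0]],
  ],
)

```text
time: 7.43
eef_pos: [603.5, -57.2, 206.5]
ee_rot: [[-0.931, 0.331, 0.156], [0.366, 0.845, 0.39], [-0.003, 0.42, -0.907]]
force: [0.1, -0.1, -0.4]
grip_width: 0.534
grip_force: 0.0
```

```bash
python3 - <<'E'
from geo import *
o=env.get_obs(); print(o['time'],o['eef_pos'],tobed(o['eef_pos']),o['q'])
k=np.array([518.6,331.4,72]); plan(k+[0,0,76],RV)
E
```

```text
7.4333 [603.51 -57.15 206.53] [ -4.99 -29.62 166.62] [ -27.16   32.57   92.1    28.56   61.07 -111.03]
[[0.0221, 0.0276, 0.0191], [2.48, 0.02, -0.04]]
[[0.0221, 0.0284, 0.0179], [2.48, 0.02, -0.04]]
[[0.0221, 0.0291, 0.0167], [2.48, 0.02, -0.04]]
[[0.022, 0.0299, 0.0154], [2.48, 0.02, -0.04]]
[[0.022, 0.0305, 0.0141], [2.48, 0.02, -0.04]]
[[0.022, 0.0311, 0.0128], [2.48, 0.02, -0.04]]
[[0.022, 0.0317, 0.0115], [2.48, 0.02, -0.04]]
[[0.0219, 0.0321, 0.0101], [2.48, 0.02, -0.04]]
[[0.0219, 0.0326, 0.0087], [2.48, 0.02, -0.04]]
[[0.0219, 0.0329, 0.0073], [2.48, 0.02, -0.04]]
```

Emit:
play_rows(
  moves=[
    [[0.022, 0.028, 0.017], [2.48, 0, 0]],
    [[0.022, 0.028, 0.016], [2.48, 0, 0]],
    [[0.022, 0.029, 0.016], [2.48, 0, 0]],
    [[0.022, 0.03, 0.015], [2.48, 0, 0]],
    [[0.022, 0.0305, 0.014], [2.48, 0, 0]],
  ],
)

```text
time: 7.85
eef_pos: [560.1, 137.3, 180.7]
ee_rot: [[-0.93, 0.358, 0.08], [0.367, 0.909, 0.199], [-0.001, 0.214, -0.977]]
force: [0.6, -0.0, -0.1]
grip_width: 0.527
grip_force: 0.0
```

Emit:
play_rows(
  moves=[
    [[0.022, 0.031, 0.013], [2.48, 0, 0]],
    [[0.022, 0.032, 0.0115], [2.48, 0, 0]],
    [[0.022, 0.032, 0.01], [2.48, 0, 0]],
    [[0.022, 0.0325, 0.0085], [2.48, 0, 0]],
    [[0.022, 0.033, 0.007], [2.48, 0, 0]],
  ],
)

```text
time: 8.27
eef_pos: [518.2, 332.6, 151.8]
ee_rot: [[-0.931, 0.366, 0.001], [0.366, 0.931, -0.002], [-0.001, -0.001, -1.0]]
force: [0.4, -0.3, 0.6]
grip_width: 0.53
grip_force: 0.0
```

```bash
python3 - <<'E'
from geo import *
for i in range(2):
    o=env.get_obs(); print(o['time'],o['eef_pos'],o['ee_rot'].tolist(),o['q'])
    F=[]
    if i==0:
        for c,(x,y) in(('top',(341,165)),('side',(224,243))):
            s=snapshot(c); np.save(c+'_c.npy',s['frame']); F.append(cv2.resize(s['frame'][y-35:y+65,x-60:x+40,::-1],(400,400),interpolation=cv2.INTER_CUBIC))
            for nm in('plate_post','fork_mouth','lock_pin'):
              for m in mark_of(c,nm)[:2]: P=w(s,m['location']); print(c,nm,m['conf'],P,tobed(P))
        cv2.imwrite('pics/z4.png',np.hstack(F))
plan(np.array([518.6,331.4,150]),RV)
E
```

```text
8.2667 [518.23 332.64 151.79] [[-0.9307702350001007, 0.3656037823162281, 0.000802492321078924], [0.36560213912855616, 0.9307697233108068, -0.0016727320610153747], [-0.0013584927239584388, -0.0012635363043027974, -0.9999982789852824]] [ 22.36  36.95  88.61  -0.13  54.44 -46.12]
top plate_post 0.89 [620.52 -11.19 109.39] [ -1.63 -29.03  57.87]
top plate_post 0.63 [558.14 336.8    1.56] [ 226.98  153.91 -167.7 ]
top fork_mouth 0.69 [669.21 -20.66  96.53] [  0.74 -77.88  42.59]
side plate_post 0.83 [621.    -7.11 105.11] [  0.17 -28.02  52.32]
side fork_mouth 0.88 [662.48 -18.87  89.63] [ -2.85 -70.96  36.65]
side lock_pin 0.46 [521.67 333.32  46.86] [ 231.33  186.72 -119.74]
8.6667 [519.62 329.48 152.11] [[-0.9299325199314616, 0.36772866057844117, 0.0010679714918810524], [0.367729648277947, 0.9299322566561087, 0.000950688095335151], [-0.0006435458795638043, 0.0012768005572441417, -0.9999989778139965]] [ 21.97  36.86  88.74   0.03  54.32 -46.47]
[[0.0017, 0.0014, 0.0021], [0.07, 0.04, -0.58]]
```

View pics/z4.png

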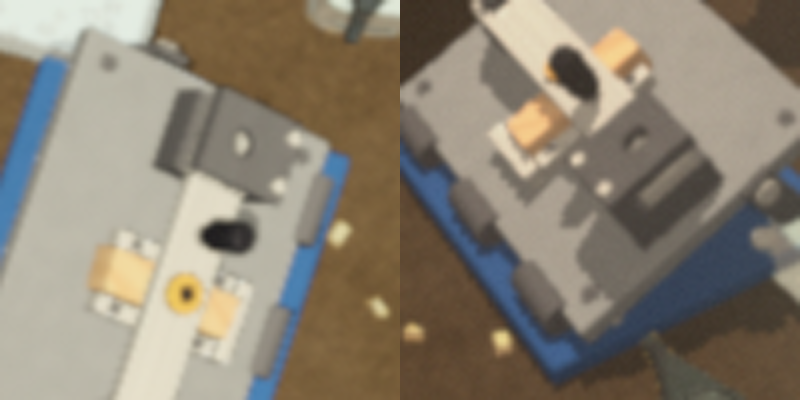

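The plate is shut. The hole shows at (242,144) in the top crop and (636,137) in the side crop, close to the model. The post is at top (228,236) and side (573,72). I'll descend on the knob and grip it.

Emit:
play_rows(
  moves=[
    [[0.0017, 0.0014, 0.025], [0, 0, 0]],
    [[0, 0, 0.025], [0, 0, 0]],
    [[0, 0, 0.023], [0, 0, 0]],
    [[0, 0, 0], [0, 0, 0]],
    [[0, 0, 0], [0, 0, 0]],
  ],
)

```text
time: 9.08
eef_pos: [517.9, 331.6, 78.2]
ee_rot: [[-0.93, 0.368, -0.001], [0.368, 0.93, 0.0], [0.001, -0.0, -1.0]]
force: [-0.6, 0.6, -0.1]
grip_width: 0.532
grip_force: 0.0
```

```bash
python3 - <<'E'
from geo import *
o=env.get_obs(); print(o['time'],o['eef_pos'],o['force'])
for c,(x,y) in(('top',(341,165)),('side',(223,242))):
    g=np.load(c+'_c.npy').mean(2).astype(int); print(c,x,y); print('    ',list(range(x-9,x+10)))
    for r in range(y-8,y+9): print(r,g[r,x-9:x+10])
E
```

```text
9.0833 [517.91 331.62  78.24] [-0.57  0.64 -0.09]
top 341 165
     [332, 333, 334, 335, 336, 337, 338, 339, 340, 341, 342, 343, 344, 345, 346, 347, 348, 349, 350]
157 [122 106  97 108 121 126 125 125 126 126 126 127 126 123 118 111 100  91
  85]
158 [117 100  99 113 123 125 125 126 125 126 127 127 127 126 123 122 118 111
 102]
159 [109  96 103 119 123 125 125 125 126 127 128 127 126 124 124 124 123 123
 119]
160 [103  95 108 120 124 125 125 125 125 126 127 127 126 125 124 124 124 125
 126]
161 [ 99  99 114 122 125 125 125 125 121 119 121 123 124 123 123 124 124 125
 126]
162 [ 97 105 117 123 125 125 123 122 120 118 112 115 122 124 123 124 124 125
 126]
163 [ 95 107 120 124 125 125 122 125 142 151 125 108 119 124 124 124 126 127
 127]
164 [ 99 113 121 125 125 124 123 133 164 177 156 117 115 123 125 124 125 125
 127]
165 [103 118 124 125 124 124 123 138 174 191 178 129 113 124 126 124 125 126
 127]
166 [107 120 125 125 125 124 123 138 174 192 177 129 113 125 126 124 125 126
 127]
167 [114 122 124 125 124 124 124 136 166 178 151 114 114 124 125 125 125 126
 127]
168 [117 124 125 125 124
[... 1298 characters left out ...]
04 105 105 107 107 108 106 108
 106]
243 [106 106 108 106 102  93  76  76 106 127 122 115 109 108 109 108 106 107
 105]
244 [106 108 106 107 104  94  81  93 119 126 116 110 109 109 109 108 108 103
  96]
245 [108 105 107 106 105  98  93 105 114 114 107 111 110 110 110 108 103  91
  80]
246 [107 107 108 106 106 105 103 105 108 106 106 107 108 111 108 105  91  78
  72]
247 [108 108 106 107 108 107 106 105 105 106 106 107 109 107 102  91  78  70
  72]
248 [108 108 108 108 107 106 107 107 106 105 106 108 106 102  91  78  72  77
  93]
249 [107 109 108 108 109 105 107 107 106 105 106 105 101  88  77  71  79  98
 118]
250 [107 109 107 106 108 108 106 108 108 105 104 100  88  75  71  80 101 120
 123]
```

Emit:
play_rows(
  moves=[
    [[0, 0, 0], [0, 0, 0]],
    [[0, 0, 0], [0, 0, 0]],
    [[0, 0, 0], [0, 0, 0]],
    [[0, 0, 0], [0, 0, 0]],
    [[0, 0, 0], [0, 0, 0]],
  ],
  hand=-1,
  force=60,
)

```text
time: 9.5
eef_pos: [519.4, 333.5, 80.9]
ee_rot: [[-0.931, 0.365, 0.005], [0.365, 0.931, 0.002], [-0.004, 0.003, -1.0]]
force: [1.4, -2.4, 6.5]
grip_width: 0.234
grip_force: 59.1
```

Emit:
play_rows(
  moves=[
    [[0, 0, -0.015], [0, 0, 0]],
    [[0, 0, -0.025], [0, 0, 0]],
    [[0, 0, -0.035], [0, 0, 0]],
    [[0, 0, -0.035], [0, 0, 0]],
    [[0, 0, 0], [0, 0, 0]],
  ],
)

```text
time: 9.92
eef_pos: [521.7, 335.5, 196.5]
ee_rot: [[-0.931, 0.365, 0.015], [0.365, 0.931, 0.007], [-0.011, 0.012, -1.0]]
force: [0.7, -0.6, -0.1]
grip_width: 0.238
grip_force: 58.9
```

```bash
cat >> geo.py <<'E'
def tri(obs,S):
    A=[];bb=[]
    for c,q in obs.items():
        s=S[c]; d=s['R'].T@np.linalg.inv(s['mtx'])@[*q,1]; d/=np.linalg.norm(d); M=np.eye(3)-np.outer(d,d); A.append(M); bb.append(M@(-s['R'].T@s['t']))
    x=np.linalg.lstsq(np.vstack(A),np.concatenate(bb),rcond=None); return x[0],x[1]
def red(s,X,r=25):
    u=s['mtx']@(s['R']@X+s['t']); x,y=(u[:2]/u[2]).astype(int)
    h=cv2.cvtColor(s['frame'],cv2.COLOR_RGB2HSV); m=((h[...,0]<6)|(h[...,0]>174))&(h[...,1]>150)&(h[...,2]>70)
    g=np.zeros_like(m); g[y-r:y+r,x-r:x+r]=1; m&=g; return np.argwhere(m).mean(0)[::-1],m.sum(),u[:2]/u[2]
E
python3 - <<'E'
from geo import *
o=env.get_obs(); print(o['time'],o['eef_pos'],o['force'],o['grip_width'],o['grip_force'],o['q'])
S={c:snapshot(c) for c in('top','side')}
f,e=tri({'top':(341.5,165.4),'side':(222.6,242)},S); print('fork',f,e,tobed(f))
g=o['eef_pos']+6*o['ee_rot'][:,2]
for c in S: print(c,red(S[c],g))
F=[]
for c in S:
    u=S[c]['mtx']@(S[c]['R']@g+S[c]['t']); x,y=(u[:2]/u[2]).astype(int); F.append(cv2.resize(S[c]['frame'][y-40:y+40,x-40:x+40,::-1],(400,400),interpolation=cv2.INTER_CUBIC))
cv2.imwrite('pics/z5.png',np.hstack(F))
E
```

```text
9.9167 [521.69 335.55 196.45] [ 0.67 -0.63 -0.08] 0.23821980478940716 58.92484188079834 [ 22.41  33.56  86.72   0.08  58.79 -46.24]
fork [664.88 -19.33  94.36] [0.19] [ -0.45 -73.36  40.75]
top (array([nan, nan]), np.int64(0), array([138.54, 248.14]))
side (array([267. , 113.5]), np.int64(58), array([266.16, 111.28]))geo.py:20: RuntimeWarning: Mean of empty slice.
  g=np.zeros_like(m); g[y-r:y+r,x-r:x+r]=1; m&=g; return np.argwhere(m).mean(0)[::-1],m.sum(),u[:2]/u[2]
  ret = um.true_divide(
```

View pics/z5.png

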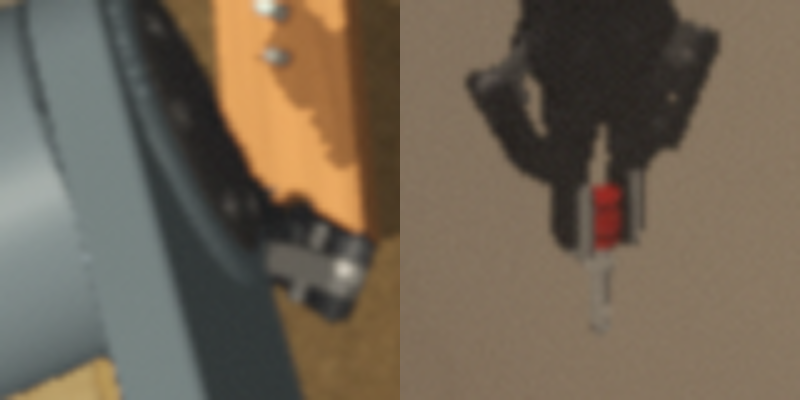

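The pin is held upright. In the side crop the knob is at (607,215) and the shank runs straight down to (599,325). I'll move it over the fork while tilting the tool.

Emit:
play_rows(
  moves=[
    [[0, 0, 0], [0, 0, 0]],
    [[0, 0, 0], [0, 0, 0]],
  ],
)

```text
time: 10.18
eef_pos: [516.6, 333.0, 187.4]
ee_rot: [[-0.931, 0.365, -0.002], [0.365, 0.931, 0.0], [0.002, -0.001, -1.0]]
force: [-0.1, -0.2, -0.7]
grip_width: 0.239
grip_force: 58.9
```

```bash
python3 - <<'E'
from geo import *
o=env.get_obs(); print(o['time'],o['eef_pos'],o['ee_rot'].tolist())
plan(bed(-0.6,-74.3,172),RT,14)
E
```

```text
10.1833 [516.58 333.01 187.38] [[-0.9310322904981149, 0.36493097886446774, -0.0020626960161777568], [0.36493173954445146, 0.9310342772458275, 8.148636481021581e-06], [0.00192341438448743, -0.0007451566016478257, -0.9999978726071094]]
[[-0.0191, -0.0235, -0.0019], [-1.79, -0.0, -0.03]]
[[-0.0191, -0.0235, -0.0026], [-1.79, -0.0, -0.03]]
[[-0.0191, -0.0234, -0.0033], [-1.79, -0.0, -0.03]]
[[-0.0191, -0.0233, -0.0041], [-1.79, -0.0, -0.03]]
[[-0.0191, -0.0232, -0.0048], [-1.79, -0.0, -0.03]]
[[-0.0191, -0.023, -0.0055], [-1.79, -0.0, -0.03]]
[[-0.0191, -0.0228, -0.0062], [-1.79, -0.0, -0.03]]
[[-0.0191, -0.0226, -0.0069], [-1.79, -0.0, -0.03]]
[[-0.019, -0.0224, -0.0076], [-1.79, -0.0, -0.03]]
[[-0.019, -0.0222, -0.0083], [-1.79, -0.0, -0.03]]
[[-0.019, -0.0219, -0.009], [-1.79, -0.0, -0.03]]
[[-0.019, -0.0216, -0.0097], [-1.79, -0.0, -0.03]]
[[-0.019, -0.0213, -0.0104], [-1.79, -0.0, -0.03]]
[[-0.019, -0.021, -0.011], [-1.79, -0.0, -0.03]]
```

Emit:
play_rows(
  moves=[
    [[-0.019, -0.0235, -0.006], [-1.79, 0, 0]],
    [[-0.019, -0.0235, -0.007], [-1.79, 0, 0]],
    [[-0.019, -0.0235, -0.007], [-1.79, 0, 0]],
    [[-0.019, -0.0235, -0.007], [-1.79, 0, 0]],
    [[-0.019, -0.023, -0.007], [-1.79, 0, 0]],
  ],
)

```text
time: 10.6
eef_pos: [562.2, 186.8, 214.0]
ee_rot: [[-0.931, 0.36, 0.055], [0.364, 0.92, 0.147], [0.002, 0.157, -0.988]]
force: [-0.7, -0.6, -0.9]
grip_width: 0.236
grip_force: 59.0
```

Emit:
play_rows(
  moves=[
    [[-0.019, -0.023, -0.007], [-1.79, 0, 0]],
    [[-0.019, -0.023, -0.007], [-1.79, 0, 0]],
    [[-0.019, -0.023, -0.007], [-1.79, 0, 0]],
    [[-0.019, -0.0225, -0.007], [-1.79, 0, 0]],
    [[-0.019, -0.022, -0.007], [-1.79, 0, 0]],
  ],
)

```text
time: 11.02
eef_pos: [607.6, 41.8, 223.4]
ee_rot: [[-0.931, 0.348, 0.111], [0.365, 0.885, 0.289], [0.002, 0.31, -0.951]]
force: [0.6, -0.6, -0.9]
grip_width: 0.238
grip_force: 59.0
```

Emit:
play_rows(
  moves=[
    [[-0.019, -0.022, -0.007], [-1.79, 0, 0]],
    [[-0.019, -0.0215, -0.007], [-1.79, 0, 0]],
    [[-0.019, -0.021, -0.007], [-1.79, 0, 0]],
    [[-0.019, -0.021, -0.007], [-1.79, 0, 0]],
    [[0, 0, 0], [0, 0, 0]],
  ],
)

```text
time: 11.43
eef_pos: [647.7, -75.2, 218.2]
ee_rot: [[-0.928, 0.336, 0.159], [0.372, 0.841, 0.392], [-0.002, 0.423, -0.906]]
force: [1.4, 0.5, 0.5]
grip_width: 0.238
grip_force: 59.0
```

Emit:
play_rows(
  moves=[
    [[0, 0, 0], [0, 0, 0]],
    [[0, 0, 0], [0, 0, 0]],
    [[0, 0, 0], [0, 0, 0]],
  ],
)

```text
time: 11.68
eef_pos: [645.1, -66.6, 220.2]
ee_rot: [[-0.931, 0.33, 0.153], [0.364, 0.843, 0.397], [0.002, 0.425, -0.905]]
force: [0.2, 0.8, -1.0]
grip_width: 0.237
grip_force: 59.0
```

```bash
python3 - <<'E'
from geo import *
o=env.get_obs(); print(o['time'],tobed(o['eef_pos']),(RT.T@o['ee_rot']).tolist(),o['grip_width'],o['q'])
plan(bed(-0.6,-74.3,136),RT,3)
E
```

```text
11.6833 [  6.28 -71.89 176.41] [[0.9999810417209058, -0.006132649661401634, -0.0005539015272089858], [0.0061342435933016415, 0.9999769123930564, 0.0029233091501826057], [0.0005359611080782341, -0.002926651496166527, 0.9999955737185593]] 0.23702947714981573 [ -26.29   34.58   84.93   27.7    65.66 -107.69]
[[-0.0008, -0.0023, 0.0135], [0.06, 0.01, -0.12]]
[[-0.0008, -0.0023, 0.0135], [0.06, 0.01, -0.12]]
[[-0.0008, -0.0023, 0.0135], [0.06, 0.01, -0.12]]
```

Emit:
play_rows(
  moves=[
    [[-0.0008, -0.0023, 0.016], [0.06, 0, -0.12]],
    [[-0.0008, -0.0023, 0.018], [0.06, 0, -0.12]],
    [[-0.0008, -0.0023, 0.016], [0.06, 0, -0.12]],
    [[0, 0, 0], [0, 0, 0]],
    [[0, 0, 0], [0, 0, 0]],
  ],
)

```text
time: 12.1
eef_pos: [653.0, -53.1, 172.3]
ee_rot: [[-0.934, 0.324, 0.152], [0.357, 0.847, 0.394], [-0.001, 0.422, -0.906]]
force: [0.3, -0.8, -0.3]
grip_width: 0.236
grip_force: 59.0
```

Emit:
play_rows(
  moves=[
    [[0, 0, 0], [0, 0, 0]],
    [[0, 0, 0], [0, 0, 0]],
    [[0, 0, 0], [0, 0, 0]],
  ],
)

```text
time: 12.35
eef_pos: [654.4, -55.4, 174.1]
ee_rot: [[-0.933, 0.324, 0.157], [0.36, 0.847, 0.392], [-0.006, 0.422, -0.907]]
force: [0.4, -0.1, -0.2]
grip_width: 0.243
grip_force: 59.0
```

```bash
python3 - <<'E'
from geo import *
o=env.get_obs(); T=o['eef_pos']; zt=o['ee_rot'][:,2]; print(o['time'],tobed(T),(RT.T@zt),o['force'])
F=[]
for c in('top','side'):
    s=snapshot(c); x,y=(341,160) if c=='top' else (223,225)
    f=cv2.resize(s['frame'][y-40:y+40,x-40:x+40,::-1],(400,400),interpolation=cv2.INTER_CUBIC)
    for X in (T+35*zt,T+73*zt): 
        u=s['mtx']@(s['R']@X+s['t']); u=u[:2]/u[2]; print(c,u,((u-[x-40,y-40]+.5)*5-.5))
    F.append(f)
cv2.imwrite('pics/z6.png',np.hstack(F))
E
```

```text
12.35 [ -0.64 -76.46 128.86] [-0.01 -0.    1.  ] [ 0.42 -0.12 -0.16]
top [359.61 163.5 ] [295.07 219.5 ]
top [346.88 163.52] [231.42 219.6 ]
side [210.  226.4] [137.   209.02]
side [219.68 238.58] [185.4  269.89]
```

View pics/z6.png

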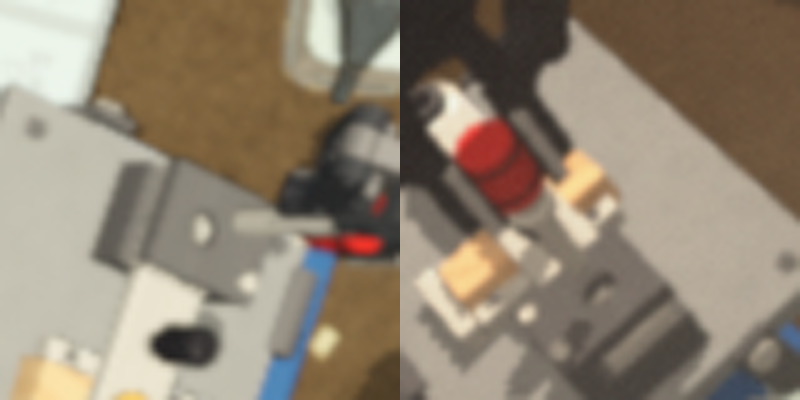

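In the top crop the pin's nose is at (233,222) and the hole at (203,229). The axis needs to go about 2.5 mm towards bed +y, which agrees with the measured pose (y -76.5 against an aim of -74). In the side crop the offset is under 1 mm. I'll correct and lower.

Emit:
play_rows(
  moves=[
    [[0.0025, 0, 0.003], [0, 0.5, 0]],
    [[0, 0, 0.004], [0, 0, 0]],
    [[0, 0, 0], [0, 0, 0]],
    [[0, 0, 0], [0, 0, 0]],
    [[0, 0, 0], [0, 0, 0]],
  ],
)

```text
time: 12.87
eef_pos: [652.6, -51.5, 166.3]
ee_rot: [[-0.934, 0.325, 0.146], [0.356, 0.846, 0.396], [0.005, 0.422, -0.906]]
force: [0.1, 0.8, -0.9]
grip_width: 0.237
grip_force: 59.0
```

```bash
python3 - <<'E'
from geo import *
o=env.get_obs(); T=o['eef_pos']; zt=o['ee_rot'][:,2]; print(o['time'],tobed(T),(RT.T@zt),o['force'],tobed(T+85*zt))
F=[]
for c in('top','side'):
    s=snapshot(c); x,y=(345,160) if c=='top' else (220,235)
    F.append(cv2.resize(s['frame'][y-25:y+25,x-25:x+25,::-1],(400,400),interpolation=cv2.INTER_CUBIC))
cv2.imwrite('pics/z7.png',np.hstack(F))
E
```

```text
12.8667 [ -1.22 -73.37 120.52] [ 0.01 -0.    1.  ] [ 0.11  0.81 -0.87] [ -1.26 -72.92  35.53]
```

View pics/z7.png

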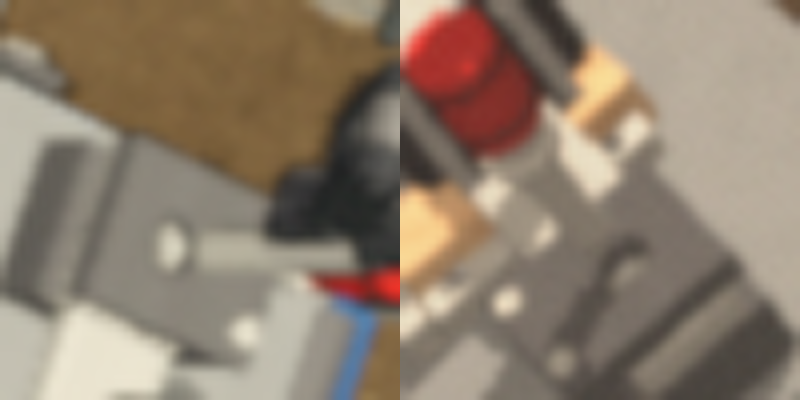

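The pin axis (row about 249) now lines up with the hole at (174,247) in the top crop. In the side crop the pin's shadow runs to the hole at (625,260). I'll insert.

Emit:
play_rows(
  moves=[
    [[0, 0.0005, 0.004], [0, 0, 0]],
    [[0, 0, 0.004], [0, 0, 0]],
    [[0, 0, 0.002], [0, 0, 0]],
    [[0, 0, 0.002], [0, 0, 0]],
    [[0, 0, 0], [0, 0, 0]],
  ],
)

```text
time: 13.38
eef_pos: [654.2, -45.9, 155.2]
ee_rot: [[-0.934, 0.325, 0.146], [0.356, 0.846, 0.396], [0.006, 0.422, -0.906]]
force: [-0.1, 0.3, -1.0]
grip_width: 0.235
grip_force: 59.0
```

```bash
python3 st.py
```

```text
13.3833 [ -0.73 -72.94 108.  ] F [-0.2   0.23 -0.98] [-0.25  0.1  -0.02] 0.23467014267994435 59.028836488723755
```

Emit:
play_rows(
  moves=[
    [[0, 0, 0.003], [0, 0, 0]],
    [[0, 0, 0.003], [0, 0, 0]],
    [[0, 0, 0.003], [0, 0, 0]],
    [[0, 0, 0], [0, 0, 0]],
  ],
)

```text
time: 13.72
eef_pos: [655.5, -42.4, 147.0]
ee_rot: [[-0.934, 0.325, 0.146], [0.356, 0.846, 0.396], [0.006, 0.422, -0.906]]
force: [0.0, -0.0, -0.7]
grip_width: 0.238
grip_force: 59.0
```

```bash
python3 st.py
```

```text
13.7167 [ -0.73 -72.9   98.93] F [-0.33 -0.02 -0.62] [-0.21  0.07 -0.01] 0.23794495339635865 59.01667535305023
```

Emit:
play_rows(
  moves=[
    [[0, 0, 0.003], [0, 0, 0]],
    [[0, 0, 0.003], [0, 0, 0]],
    [[0, 0, 0.003], [0, 0, 0]],
    [[0, 0, 0], [0, 0, 0]],
  ],
)

```text
time: 14.05
eef_pos: [656.9, -38.8, 138.9]
ee_rot: [[-0.934, 0.325, 0.146], [0.356, 0.846, 0.396], [0.005, 0.422, -0.906]]
force: [1.0, -0.0, -1.3]
grip_width: 0.238
grip_force: 59.0
```

```bash
python3 st.py
```

```text
14.05 [ -0.7  -72.88  89.98] F [-0.25 -0.96 -1.28] [-0.21  0.03  0.03] 0.23784307501665142 59.02088284492493
```

Emit:
play_rows(
  moves=[
    [[0, 0, 0.003], [0, 0, 0]],
    [[0, 0, 0.003], [0, 0, 0]],
    [[0, 0, 0.003], [0, 0, 0]],
    [[0, 0, 0.002], [0, 0, 0]],
    [[0, 0, 0], [0, 0, 0]],
  ],
)

```text
time: 14.47
eef_pos: [658.6, -34.5, 129.0]
ee_rot: [[-0.934, 0.325, 0.146], [0.356, 0.846, 0.396], [0.005, 0.422, -0.906]]
force: [-0.3, -1.9, -1.0]
grip_width: 0.235
grip_force: 59.0
```

```bash
python3 st.py
```

```text
14.4667 [ -0.7 -72.9  79.1] F [-2.11 -0.42 -0.11] [-0.26  0.11 -0.01] 0.23536601335491056 59.021780490875244
```

Now the last ~4 mm, gently, until axial force appears.

Emit:
play_rows(
  moves=[
    [[0, 0, 0.0015], [0, 0, 0]],
    [[0, 0, 0.0015], [0, 0, 0]],
    [[0, 0, 0], [0, 0, 0]],
  ],
)

```text
time: 14.72
eef_pos: [659.1, -33.5, 126.6]
ee_rot: [[-0.934, 0.325, 0.146], [0.356, 0.846, 0.396], [0.005, 0.422, -0.906]]
force: [-0.1, 0.5, -1.2]
grip_width: 0.239
grip_force: 59.0
```

Emit:
play_rows(
  moves=[
    [[0, 0, 0.001], [0, 0, 0]],
    [[0, 0, 0.001], [0, 0, 0]],
    [[0, 0, 0], [0, 0, 0]],
  ],
)

```text
time: 14.97
eef_pos: [659.6, -33.1, 125.6]
ee_rot: [[-0.934, 0.324, 0.147], [0.356, 0.846, 0.396], [0.004, 0.422, -0.906]]
force: [-1.5, -1.6, 2.4]
grip_width: 0.236
grip_force: 59.6
```

```bash
python3 st.py
```

```text
14.9667 [ -0.66 -73.34  75.31] F [-0.8   0.86  3.01] [-0.17  0.24  0.13] 0.23587624370593122 59.57366108894348
```

Emit:
play_rows(
  moves=[
    [[0, 0, 0.0015], [0, 0, 0]],
    [[0, 0, 0.0015], [0, 0, 0]],
    [[0, 0, 0], [0, 0, 0]],
  ],
)

```text
time: 15.22
eef_pos: [659.8, -33.1, 125.4]
ee_rot: [[-0.935, 0.323, 0.147], [0.355, 0.847, 0.395], [0.003, 0.422, -0.907]]
force: [-8.6, -6.4, 16.6]
grip_width: 0.239
grip_force: 61.5
```

```bash
python3 st.py
```

```text
15.2167 [ -0.63 -73.51  75.1 ] F [-1.21  5.71 18.91] [-0.02  0.99  0.42] 0.2390889125644849 61.487706899642944
```

The collar is seated: the depth holds at 75.1 mm under 19 N. I'll release and retract along the axis.

Emit:
play_rows(
  moves=[
    [[0, 0, -0.002], [0, 0, 0]],
    [[0, 0, 0], [0, 0, 0]],
  ],
)

```text
time: 15.38
eef_pos: [659.9, -33.2, 125.5]
ee_rot: [[-0.934, 0.324, 0.148], [0.357, 0.846, 0.395], [0.003, 0.422, -0.907]]
force: [-4.5, -3.7, 9.4]
grip_width: 0.234
grip_force: 60.0
```

Emit:
play_rows(
  moves=[
    [[0, 0, 0], [0, 0, 0]],
    [[0, 0, 0], [0, 0, 0]],
    [[0, 0, 0], [0, 0, 0]],
    [[0, 0, 0], [0, 0, 0]],
    [[0, 0, 0], [0, 0, 0]],
  ],
  hand=0.1,
)

```text
time: 15.8
eef_pos: [659.5, -32.1, 123.6]
ee_rot: [[-0.934, 0.325, 0.146], [0.356, 0.846, 0.396], [0.005, 0.422, -0.906]]
force: [-0.3, -1.0, 0.5]
grip_width: 0.549
grip_force: 0.0
```

Emit:
play_rows(
  moves=[
    [[0, 0, -0.015], [0, 0, 0]],
    [[0, 0, -0.025], [0, 0, 0]],
    [[0, 0, -0.03], [0, 0, 0]],
    [[0, 0, -0.03], [0, 0, 0]],
    [[0, 0, -0.02], [0, 0, 0]],
  ],
)

```text
time: 16.22
eef_pos: [642.6, -81.6, 236.5]
ee_rot: [[-0.934, 0.324, 0.15], [0.357, 0.847, 0.394], [0.0, 0.422, -0.907]]
force: [0.5, -0.1, -0.4]
grip_width: 0.546
grip_force: 0.0
```

Emit:
play_rows(
  moves=[
    [[0, -0.02, -0.02], [0, 0, 0]],
    [[0, -0.02, -0.02], [0, 0, 0]],
    [[0, 0, 0], [0, 0, 0]],
    [[0, 0, 0], [0, 0, 0]],
  ],
)

```text
time: 16.55
eef_pos: [623.3, -131.6, 253.9]
ee_rot: [[-0.933, 0.326, 0.15], [0.359, 0.846, 0.394], [0.002, 0.422, -0.907]]
force: [-0.4, 0.9, 0.6]
grip_width: 0.548
grip_force: 0.0
```

```bash
python3 st.py; python3 - <<'E'
from geo import *
F=[];S={};R={}
k=bed(-0.6,-73.8,65.5)
for c in('top','side'):
    s=S[c]=snapshot(c); x,y=(330,185) if c=='top' else (220,225)
    F.append(cv2.resize(s['frame'][y-60:y+60,x-60:x+60,::-1],(400,400),interpolation=cv2.INTER_CUBIC))
    r=red(s,k); print(c,r); R[c]=r[0]
x,e=tri(R,S); print('knob bed',tobed(x),e)
for c in S:
  for nm in('lock_pin','water_bottle','plate_post'):
    for m in mark_of(c,nm)[:1]: P=w(S[c],m['location']); print(c,nm,m['conf'],P,tobed(P))
cv2.imwrite('pics/z8.png',np.hstack(F))
E
```

```text
16.55 [-41.53 -74.75 235.98] F [0.9  0.72 0.26] [-0.15  0.11  0.01] 0.5483014140207795 0.0
top (array([350.84, 164.97]), np.int64(163), array([349.47, 165.05]))
side (array([214.61, 233.24]), np.int64(135), array([216.48, 234.65]))
knob bed [ -0.98 -73.5   70.24] [1.18]
top lock_pin 0.75 [668.25 -20.05  96.21] [  0.81 -76.77  42.2 ]
top water_bottle 0.95 [720.18 313.81   2.09] [ 260.38   -5.6  -182.69]
top plate_post 0.62 [618.72  -9.28 104.81] [ -2.53 -26.67  53.25]
side lock_pin 0.82 [661.46 -17.21  95.06] [  0.52 -69.41  41.07]
side water_bottle 0.93 [718.29 316.75  -3.3 ] [ 259.98   -2.79 -188.45]
side plate_post 0.57 [624.9   -7.19 102.26] [  0.17 -31.69  49.17]
```

View pics/z8.png

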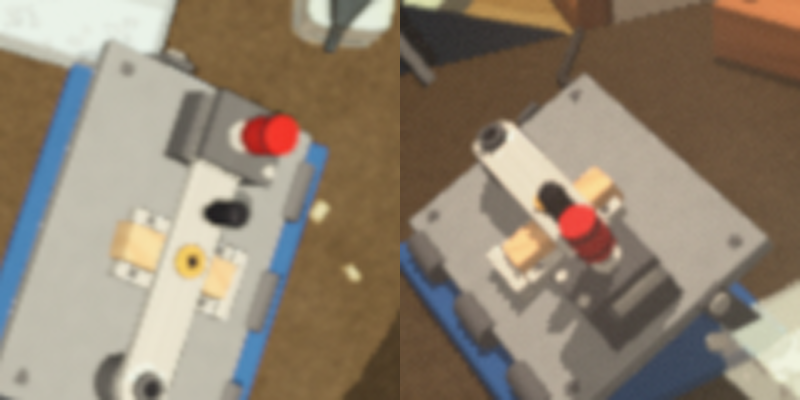

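The collar sits on the fork at top (240,132) and side (600,255), the plate is shut, the bottle is standing and the gripper is clear. The stall depth (75.1 - 35 = 40 mm) matches the fork's top face.

```bash
python3 -c "
from bench import env; print(env.finish_job())"
```

```text
the job is handed in; nothing more can be done
None
```

I swung the bush plate shut against its stop, pushed the locking pin home through the fork, left the bottle standing and the gripper clear, and handed the job in at about 17 s; no verdict came back.

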